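Stand the lead tin on its heavy end

ROBOT

A 6-joint arm with a two-finger parallel gripper is mounted at the origin on the work surface. World frame = base frame: x ahead of the robot, y to its left, z up, the work surface at z = 0. Lengths are in m, angles in rad, forces in N, time in s.
With the tool pointing down it reaches from about 0.35 to 0.775 m from the base axis. Payload 5.5 kg.
Tool frame: the origin (TCP) lies at the very end of the fingers, on their centre line; the grasp point (between the pads) lies 19 mm behind it (env.grip_depth is the distance from the TCP to the grasp point, in m); z points along the fingers, y is the direction in which the jaws open and shut (so a half turn about z gives the same grasp; the last joint's range is limited). The gripper opens to 85 mm and grips with 20 to 120 N. Pads are 22 mm wide; open, the fingers measure 114 mm over their backs; the gripper's body (76 mm by 85 mm) begins 54 mm behind the grasp point. The pads swing forward as they close: fully open they stand 13 mm farther back than shut.
Start: joints at [-1.448, 0.313, 0.046, 1.304, 0, 1.431], TCP at [0.149, -0.555, 0.231] pointing down, gripper open.
Joint ranges: [-2.76, 2.76], [-0.86, 1.69], [-1.03, 1.26], [-2.2, 2.34], [-1.47, 1.5], [-3.14, 3.14]. Speed limits (rad/s): [2.57, 2.57, 3.14, 3.14, 3.14, 3.14].

INTERFACE

Orientations are given as a unit quaternion [w, x, y, z].
In Python, from workcell import env gives the robot as it stands.
- The arm moves only by the tool step_arm, never from a script. Its argument "series" is a list of rows, each a list of 3 entries, a list of its own where there are three numbers: the shift along the world's x, y, z in cm, then the turn about the world's z in rad, then the closure in counts, from 0 (fully open) to 255 (shut). A call has 1 to 5 rows; each row is the pose to reach, as a shift and turn from the pose measured when the call began; what a row does not reach only later rows make up. A row lasts 1/8 s, in which the tool goes at most 62.5 mm and 10.7 degrees, less where a joint would pass 70% of its speed; a pose out of reach is approached as far as the arm can. A call with a gripper value outside its range is refused whole. The fingers move at their own pace and stop on an object; "newtons" is the grip in N (left out, the last holds). Time passes only in rows, so rows that repeat a pose let the fingers close. It gives the time, the measured TCP pose, the force and the opening at its end, in the units of the state.
- env.get_state(): the state, without advancing time (a new reading comes with each control period).
- env.read_camera(name): name is "scene" or "top"; returns a dict with "frame" (420x560x3 uint8, red, green, blue), "vertical_fov" (degrees; the focal length in pixels is half the picture's height over the tangent of half this angle, whatever the lens; pixels are square), "cx", "cy" (the principal point, pixels), "camera_from_world" (4x4, takes a point from world to camera coordinates). Camera axes: x right, y down, z forward; pixel columns grow to the right and rows downward; lengths in m; the calibration is good to about 2 mm. A picture is of the moment at which its call begins. There is no depth.
- env.hand_in(): hands the job in, once; it reports no verdict.
The state is a dict: "clock": time; "joint_pos": joint angles; "qvel": joint speeds; "tau": joint torques, N m; "tcp_pos": TCP position; "orientation": TCP orientation; "wrist_force": force on the tool from outside, world axes, zero at the start; "ft_torque": the same for the moment, N m; "finger_gap": finger opening in m.
Only numpy, scipy, OpenCV 4.12 (cv2) and the standard library are available. Lean on these libraries where they do the work, as an engineer would, in place of code of your own. Each camera call takes 0.05 s, during which the arm holds its last target.

TASK

One end of the long metal tin is packed with lead, the other with delicate glass jewels, and nothing outside shows which is which. First lift the tin clear of the bench to feel which end is the heavy one, then stand it upright on its heavy end in the middle of the cork tile and let go. Never turn it heavy end up, and do not drop it or knock the other things on the bench.

Things in the scene. Friction and masses are not known exactly. Their poses are not given: they have to be found in the camera images.
- tin: closed long tin of plain grey sheet metal, about 0.75 kg: 180 mm long (its x), 56 mm wide (y), 64 mm high (z) as it lies at the start; flat stiff sides. Origin: centre of its underside as it lies; z is up while it lies. Both ends look alike. The lead is in its +x or its -x end at random; contents of each end are held there by an inner wall and cannot change ends
- tin_mid (a point): the middle of the tin, 32 mm above its underside, same axes. The lead (0.5 kg, up to 15 percent more or less) is centred 55 mm from here, the jewels (0.04 kg) 55 mm the other way: gripped across the 56 mm width here and lifted, it pulls at the wrist with about 0.25 N m towards the heavy end; gripped lightly 45 mm off the middle, it dips if the heavy end is the far one
- tin_end_p (a point): centre of the tin's flat +x end face, 56 x 64 mm (90 mm from the middle). Tipped up about the bottom edge of its heavy end the tin balances at about 60 degrees; taken near its light end with a light grip (20 N) it turns between the finger pads up to there, with a strong grip (60 N) it turns only with the gripper
- tin_end_n (a point): centre of the tin's flat -x end face (90 mm from the middle the other way)
- cork_tile: square cork tile, 150 x 150 mm, 6 mm thick, fixed on the bench. Origin: centre of its underside (6 mm below its top)
- jar: bystander: amber glass jar with black lid, 64 mm across, 90 mm high, origin under its centre
- pliers: bystander: pliers lying flat along x, about 160 mm long, 50 mm wide, 16 mm high, origin near their pivot on the bench
- tape: bystander: black tape measure, 65 x 45 x 45 mm, origin under its centre
- straightedge: bystander: flat steel bar, 300 x 35 x 5 mm, long along its x, origin under its centre
- hammer: bystander: small hammer, 230 mm long, lying along its x
- glass_stack: bystander: small stack of coloured glass offcuts, 95 x 65 x 12 mm, origin under its centre
Not all that is in view belongs to the job. Of the things that look like the tin, take the one that is farthest to the robot's left at the start.

How it is judged:
On the way, in this order (a step that is already met when the one before it is completed fails the run):
1. the tin is lifted clear of the bench, both ends at least 10 mm off it (height (world z) of each of tin_end_p, tin_end_n above 0.042 m), for 0.2 s.
2. the tin stands upright in the middle of the cork tile on its heavy end (the lead inside presses on the end that is down: tin_c2 and tin_c3 are the inner faces of the +x and -x ends) ((angle between tin_mid's own x axis and vertical below 0.06 rad or angle between tin_mid's own x axis and vertical above 3.0816 rad) and ((angle between tin_mid's own x axis and vertical above 2 rad and contact force between tin_c2 and anything else above 2.2 N) or (angle between tin_mid's own x axis and vertical below 1.1 rad and contact force between tin_c3 and anything else above 2.2 N)) and horizontal distance between tin_mid and cork_tile below 0.03 m and height (world z) of tin_mid between 0.092 and 0.102 m), for 0.2 s.
At the end, for the whole second after the job is handed in: the tin stands on the cork tile on its heavy end, upright within 0.06 rad, its middle within 30 mm of the tile's centre seen from above, at rest and let go (all of step 2 and linear speed of tin below 0.02 m/s and contact force between tin and cork_tile above 3 N); the robot touches nothing.
It fails at once if the tin is turned heavy end up, more than 50 degrees (the lead inside rests on its inner wall, tin_c4 or tin_c5, instead of on the end) ((angle between tin_mid's own x axis and vertical below 0.7 rad and contact force between tin_c4 and anything else above 3 N and contact force between tin_c3 and anything else below 1.5 N) or (angle between tin_mid's own x axis and vertical above 2.44 rad and contact force between tin_c5 and anything else above 3 N and contact force between tin_c2 and anything else below 1.5 N)).
It fails at once if the tin is dropped or banged down (over 80 N on the bench or tile) (contact force between tin and cork_tile above 80 N or contact force between tin and table above 80 N).
It fails at once if a bystander is moved more than 30 mm (distance of any of jar, pliers, tape, straightedge, hammer, glass_stack from where it was at the start of the episode above 0.03 m).
It also fails if it takes over 72 s, if anything falls off the work surface, if the arm or the gripper's body presses on something with over 40 N, if the wrist force passes 120 N, or if a joint passes its speed limit or range.

## Working session

There is one attempt and no reset: what is moved stays moved. The work goes in short steps, Python scripts to look and compute and a tool call to move; the robot and the scene stay as the last step left them, time stands still between calls to the robot, and variables do not carry over. Pictures are saved under pics/ and viewed, and the job is handed in when it is done.

Besides the shell and the picture viewer there is one more tool, called after "Request:" in YAML: its name, and indented under it one key for each argument. step_arm: Moves the arm, as the interface text tells. Its arguments: {"type":"object","properties":{"series":{"type":"array"},"newtons":{"type":"number"}},"required":["series"]}

```bash
mkdir -p pics; ls; cat > h.py <<'E'
import numpy as np,cv2
from workcell import env
def snap(n,f):
    r=env.read_camera(n); cv2.imwrite('pics/'+f,cv2.cvtColor(r['frame'],cv2.COLOR_RGB2BGR)); 
    import pickle; pickle.dump(r,open('pics/'+f+'.pkl','wb')); return r
def ray(r,u,v,z):
    h=r['frame'].shape[0]; f=h/2/np.tan(np.radians(r['vertical_fov'])/2)
    T=np.array(r['camera_from_world']); R=T[:3,:3]; t=T[:3,3]
    c=-R.T@t; d=R.T@np.array([(u-r['cx'])/f,(v-r['cy'])/f,1]); s=(z-c[2])/d[2]; return c+s*d
def proj(r,p):
    h=r['frame'].shape[0]; f=h/2/np.tan(np.radians(r['vertical_fov'])/2)
    T=np.array(r['camera_from_world']); q=T[:3,:3]@np.array(p)+T[:3,3]; return r['cx']+f*q[0]/q[2],r['cy']+f*q[1]/q[2]
E
python3 - <<'E'
from h import *
print(env.get_state(),env.grip_depth)
for n in('top','scene'):
    r=snap(n,n+'0.png'); print(n,r['vertical_fov'],r['cx'],r['cy'],np.round(r['camera_from_world'],3))
E
```

```text
pics
{'clock': 0.0, 'joint_pos': array([-1.44761750e+00,  3.14005849e-01,  4.49592606e-02,  1.30361037e+00,
        4.99322354e-06,  1.43123130e+00]), 'qvel': array([ 4.56686971e-04, -1.21229959e-04, -2.05424381e-03,  7.60489086e-05,
       -2.10242027e-05, -4.78966722e-04]), 'tau': array([-2.21873506e-05, -4.80629539e+01,  2.98531759e+01,  1.94723869e-02,
       -5.67412928e-05,  2.31205092e-06]), 'tcp_pos': array([ 0.14929189, -0.55473725,  0.23039772]), 'orientation': array([-9.30263283e-04,  9.91382684e-01,  1.30994308e-01,  1.01186038e-05]), 'wrist_force': array([-0.77533915, -0.05819519,  0.62606044]), 'ft_torque': array([ 0.00447251, -0.02174228, -0.05534127]), 'finger_gap': 0.08535315413905029} 0.0187
top 55.52411714503184 277.7407315199901 210.7499757903603 [[-0.019 -1.    -0.015  0.021]
 [-0.992  0.02  -0.122  0.523]
 [ 0.122  0.013 -0.992  0.923]
 [ 0.     0.     0.     1.   ]]
scene 43.727259424249844 285.33272742637274 207.946887659862 [[ 0.366  0.93   0.014 -0.2  ]
 [ 0.512 -0.189 -0.838 -0.217]
 [-0.777  0.314 -0.546  1.683]
 [ 0.     0.     0.     1.   ]]
```

View pics/top0.png

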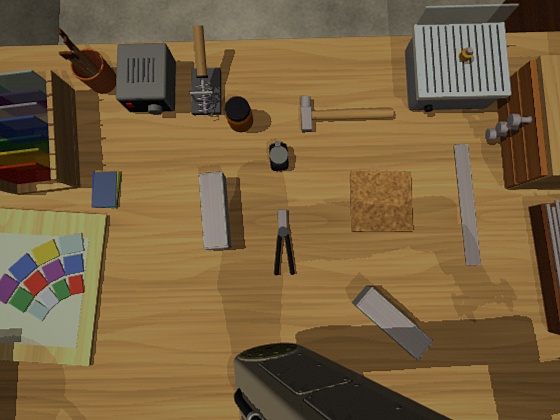

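View pics/scene0.png

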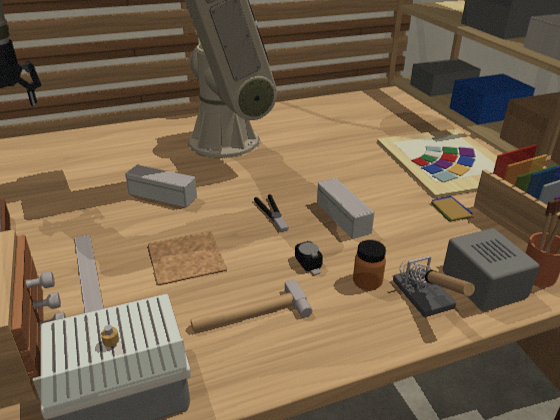

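The top view has +x up the picture and +y to the left. Two things could be the tin: the grey box at top (213,210), scene (344,207), and the grey box at top (393,322), scene (160,186). The one at (213,210) is farthest to the robot's left. The cork tile is at top (381,201). I'll check with close crops.

```bash
python3 - <<'E'
import cv2
a=cv2.imread('pics/top0.png'); 
x=cv2.resize(a[160:260,180:310],None,fx=6,fy=6,interpolation=cv2.INTER_CUBIC);cv2.imwrite('pics/c1.png',x)
x=cv2.resize(a[160:245,340:425],None,fx=7,fy=7,interpolation=cv2.INTER_CUBIC);cv2.imwrite('pics/c2.png',x)
b=cv2.imread('pics/scene0.png')
x=cv2.resize(b[170:250,300:400],None,fx=7,fy=7,interpolation=cv2.INTER_CUBIC);cv2.imwrite('pics/c3.png',x)
E
```

```text
(no output)
```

View pics/c1.png

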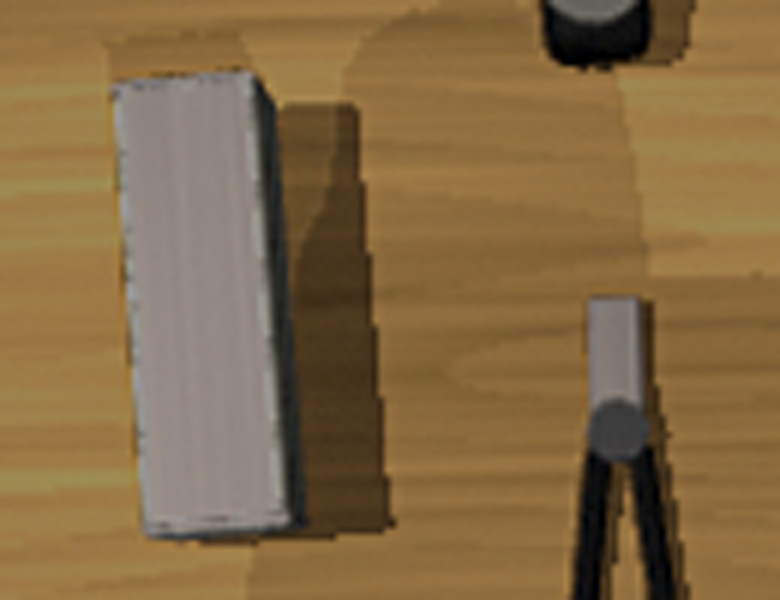

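View pics/c2.png

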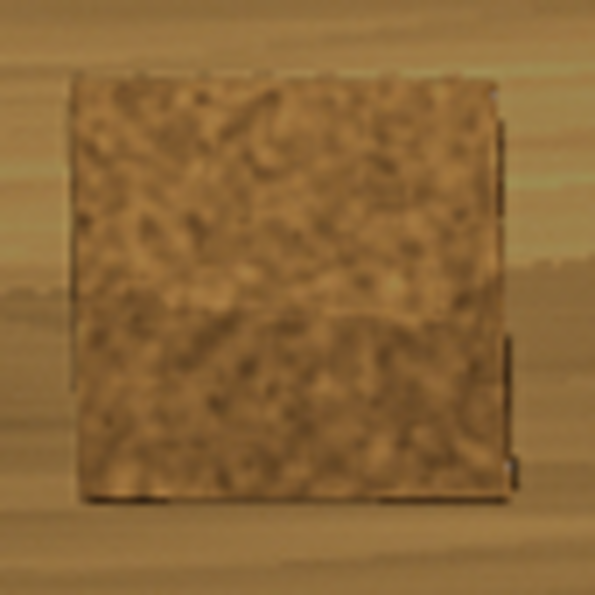

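View pics/c3.png

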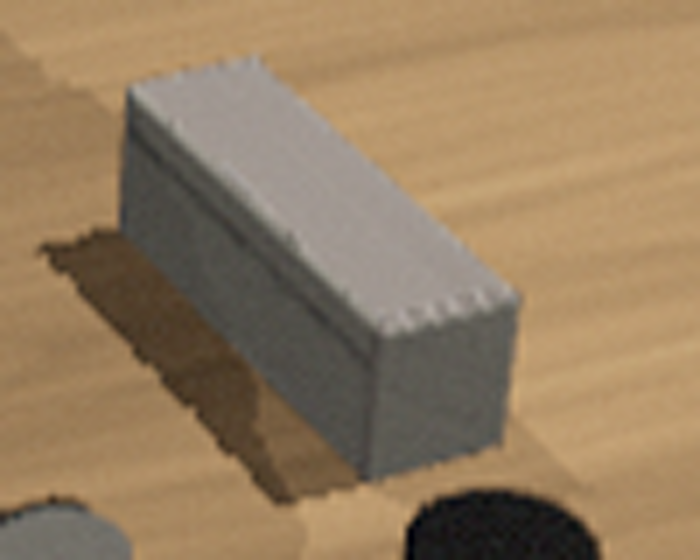

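The crops show the plain grey tin, a closed box with no marks. Its top-face corners in crop c1 are (115,85), (252,75), (290,525) and (147,530). The tile corners in c2 are (72,78), (497,80), (508,497) and (82,497).

```bash
python3 - <<'E'
from h import *; import pickle
r=pickle.load(open('pics/top0.png.pkl','rb'))
off=lambda p,s,o:[(x/s+o[0]-.5+.5/s,y/s+o[1]-.5+.5/s) for x,y in p]
P=np.array([ray(r,u,v,.064) for u,v in off([(115,85),(252,75),(290,525),(147,530)],6,(180,160))])
def rep(P):
    print(P.round(4),P.mean(0).round(4)); print([np.linalg.norm(P[i]-P[i-3]).round(4) for i in range(4)])
rep(P); d=P[:2].mean(0)-P[2:].mean(0); print('yaw',np.arctan2(d[1],d[0]))
Q=np.array([ray(r,u,v,.006) for u,v in off([(72,78),(497,80),(508,497),(82,497)],7,(340,160))]);rep(Q)
d=Q[:2].mean(0)-Q[2:].mean(0); print('yaw',np.arctan2(d[1],d[0]))
s=pickle.load(open('pics/scene0.png.pkl','rb'))
for p in list(P)+list(Q): print(np.round(proj(s,p),1))
for n,u,v,z in [('plT',283,210,.01),('plB1',277,273,.01),('plB2',292,273,.01),('tape',278,155,.045),('jar',238,108,.09),('ham',305,112,.02),('hamend',393,112,.02),('decoy',367,290,.064),('decoy2',427,352,.06),('se1',461,146,.005),('se2',473,263,.005),('glass',106,190,.012)]: print(n,ray(r,u,v,z).round(3))
E
```

```text
[[0.6105 0.1938 0.064 ]
 [0.6133 0.1401 0.064 ]
 [0.4376 0.1258 0.064 ]
 [0.4367 0.1806 0.064 ]] [0.5245 0.1601 0.064 ]
[np.float64(0.0538), np.float64(0.1763), np.float64(0.0548), np.float64(0.1743)]
yaw 0.07856152754966969
[[ 0.6228 -0.1703  0.006 ]
 [ 0.6187 -0.3203  0.006 ]
 [ 0.471  -0.3154  0.006 ]
 [ 0.4739 -0.1677  0.006 ]] [ 0.5466 -0.2434  0.006 ]
[np.float64(0.15), np.float64(0.1479), np.float64(0.1477), np.float64(0.1489)]
yaw -0.025280039270891484
[372.  210.1]
[352.3 215.2]
[315.6 180.6]
[334.6 176.8]
[225.6 266.9]
[156.  281.8]
[147.1 241.7]
[209.5 229.6]
plT [ 0.527 -0.002  0.01 ]
plB1 [0.375 0.015 0.01 ]
plB2 [ 0.374 -0.021  0.01 ]
tape [0.656 0.007 0.045]
jar [0.759 0.098 0.09 ]
ham [ 0.772 -0.062  0.02 ]
hamend [ 0.766 -0.281  0.02 ]
decoy [ 0.335 -0.188  0.064]
decoy2 [ 0.198 -0.315  0.06 ]
se1 [ 0.68  -0.45   0.005]
se2 [ 0.39  -0.457  0.005]
glass [0.586 0.435 0.012]
```

```bash
python3 - <<'E'
from h import *; import pickle
from scipy.optimize import least_squares
r=pickle.load(open('pics/top0.png.pkl','rb'));s=pickle.load(open('pics/scene0.png.pkl','rb'))
b=cv2.imread('pics/scene0.png');cv2.imwrite('pics/c4.png',cv2.resize(b[220:290,135:240],None,fx=7,fy=7,interpolation=cv2.INTER_CUBIC))
off=lambda p,k,o:np.array([(x/k+o[0]-.5,y/k+o[1]-.5) for x,y in p])
T=off([(115,85),(252,75),(290,525),(147,530)],6,(180,160)); S=off([(518,295),(378,330),(130,92),(258,60)],7,(300,170))
def cor(p,z=.064): 
    c,n=np.cos(p[2]),np.sin(p[2]); return [(p[0]+c*a-n*e,p[1]+n*a+c*e,z) for a,e in((.09,.028),(.09,-.028),(-.09,-.028),(-.09,.028))]
def f(p,wt=1,ws=1): C=cor(p); return np.r_[wt*np.ravel([proj(r,c) for c in C]-T),ws*np.ravel([proj(s,c) for c in C]-S)]
for w in((1,1),(1,0),(0,1)):
    q=least_squares(f,[.52,.16,.08],args=w); print(w,q.x.round(4),f(q.x).round(1))
E
```

```text
(1, 1) [0.5268 0.1614 0.0674] [-0.6 -1.7  0.3 -2.1 -0.6 -0.5 -1.1  0.8 -0.  -0.7 -0.4 -0.3 -1.7 -1.9
 -1.1 -1.7]
(1, 0) [0.5248 0.1603 0.0751] [-0.4 -0.7  0.5 -1.3  0.2  0.3 -0.3  1.7 -0.6 -1.2 -0.9 -0.6 -2.6 -2.1
 -2.1 -2. ]
(0, 1) [0.5318 0.161  0.0539] [ 0.1 -3.9  1.  -4.  -1.  -2.4 -1.4 -1.5  0.6  0.6 -0.   0.9 -0.7 -1.2
  0.1 -0.9]
```

View pics/c4.png

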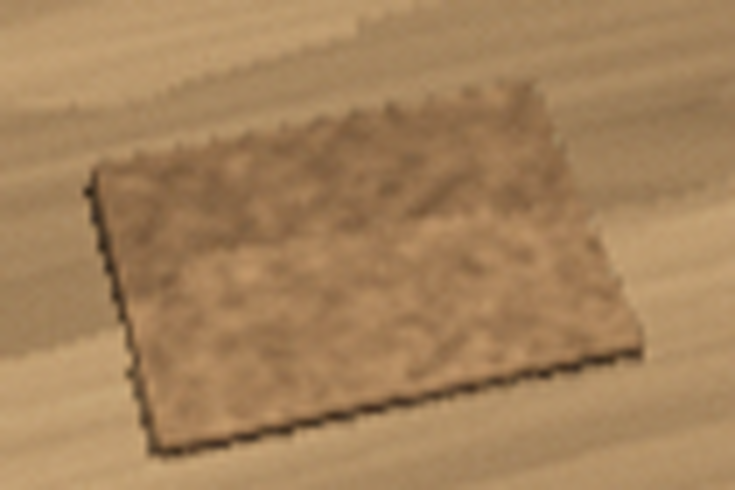

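Top and scene views agree to within about 5 mm: tin at about (0.527, 0.161), yaw 0.07; tile at about (0.549, -0.243). I'm moving over the tin now. The gripper turns about +2.95 rad in total, which keeps joint 6 within its range.

Request:
step_arm:
  series:
    - [[4,3.5,0],0.18,0]
    - [[8,7,0],0.36,0]
    - [[12,10.5,0],0.54,0]
    - [[16,14,0],0.72,0]
    - [[20,17.5,0],0.9,0]
  newtons: 60

```text
clock: 0.72
tcp_pos: [0.3503, -0.3784, 0.2302]
orientation: [-0.001, 0.834, 0.552, -0.0]
wrist_force: [0.1, -0.5, -0.6]
finger_gap: 0.0851
```

Request:
step_arm:
  series:
    - [[2.5,4.5,0],0.18,0]
    - [[5,9,0],0.36,0]
    - [[7.5,13.5,0],0.54,0]
    - [[10,18,0],0.72,0]
    - [[12.5,22.5,0],0.9,0]

```text
clock: 1.35
tcp_pos: [0.4757, -0.1517, 0.2299]
orientation: [-0.001, 0.509, 0.861, -0.001]
wrist_force: [0.2, -0.9, 0.8]
finger_gap: 0.0855
```

Request:
step_arm:
  series:
    - [[1,5,0],0.18,0]
    - [[2,10,0],0.36,0]
    - [[3,15,0],0.54,0]
    - [[4,20,0],0.72,0]
    - [[5,25,0],0.9,0]

```text
clock: 1.98
tcp_pos: [0.5256, 0.1, 0.2295]
orientation: [-0.001, 0.081, 0.997, -0.001]
wrist_force: [0.6, -0.4, -0.7]
finger_gap: 0.0852
```

```bash
python3 - <<'E'
from h import *
s=env.get_state();q=s['orientation'];print(s['clock'],s['tcp_pos'],2*np.arctan2(q[2],q[1]),s['joint_pos'].round(3))
print('d cm',(np.array([.527,.161,.012])-s['tcp_pos'])*100,'turn',np.pi+.07-2*np.arctan2(q[2],q[1]))
E
```

```text
1.975 [0.52557171 0.0999634  0.22954589] 2.9802848007214053 [ 0.039  0.238 -0.06   1.275 -0.002  0.2  ]
d cm [  0.14282898   6.10366023 -21.75458942] turn 0.23130785286838762
```

Request:
step_arm:
  series:
    - [[0.1,3,0],0.12,0]
    - [[0.1,6.1,-2],0.23,0]
    - [[0.1,6.1,-6],0.23,0]
    - [[0.1,6.1,-11],0.23,0]
    - [[0.1,6.1,-13],0.23,0]

```text
clock: 2.6
tcp_pos: [0.524, 0.1608, 0.096]
orientation: [-0.003, -0.035, 0.999, -0.002]
wrist_force: [-0.0, 0.2, 0.2]
finger_gap: 0.0853
```

```bash
python3 - <<'E'
from h import *
s=env.get_state();q=s['orientation'];print(s['tcp_pos'],2*np.arctan2(q[2],q[1]),s['ft_torque'],s['wrist_force'])
r=snap('scene','s1.png')
a=cv2.imread('pics/s1.png');cv2.imwrite('pics/s1c.png',cv2.resize(a[60:280,240:460],None,fx=2.7,fy=2.7))
t=snap('top','t1.png')
a=cv2.imread('pics/t1.png');cv2.imwrite('pics/t1c.png',cv2.resize(a[120:300,130:330],None,fx=3,fy=3))
E
```

```text
[0.52395885 0.16084472 0.0960243 ] 3.2107883619931856 [ 0.04797218 -0.00445239  0.0244648 ] [-0.02221996  0.15598286  0.16697064]
```

View pics/s1c.png

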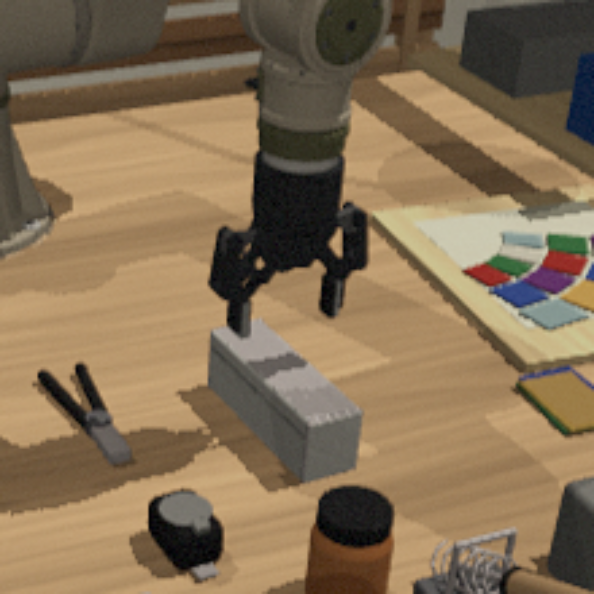

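View pics/t1c.png

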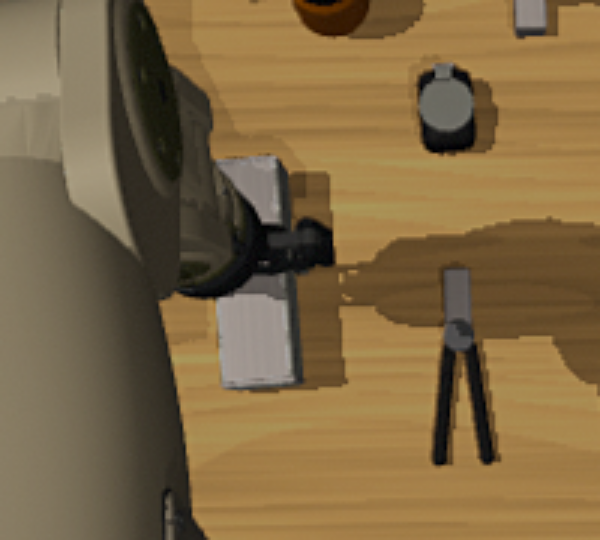

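The gripper straddles the tin at its middle: tips at s1c (240,320) and (332,305), tin top at (285,370). I'm descending and gripping at 60 N.

Request:
step_arm:
  series:
    - [[0.2,0,-3],0,0]
    - [[0.2,0,-6],0,0]
    - [[0.2,0,-7.8],0,0]
    - [[0.2,0,-8.4],0,0]
    - [[0.2,0,-8.4],0,0]
  newtons: 60

```text
clock: 3.32
tcp_pos: [0.5264, 0.1607, 0.013]
orientation: [-0.004, -0.034, 0.999, -0.002]
wrist_force: [-0.1, -0.2, -0.5]
finger_gap: 0.0852
```

Request:
step_arm:
  series:
    - [[0,0,0],0,255]
    - [[0,0,0],0,255]
    - [[0,0,0],0,255]
    - [[0,0,0],0,255]
    - [[0,0,0],0,255]

```text
clock: 3.95
tcp_pos: [0.5276, 0.1615, 0.0146]
orientation: [-0.002, -0.035, 0.999, -0.001]
wrist_force: [-0.7, 2.3, 5.5]
finger_gap: 0.0558
```

```bash
python3 - <<'E'
from h import *
s=env.get_state();print(s['tcp_pos'],s['finger_gap'],s['ft_torque'],s['wrist_force'])
E
```

```text
[0.52760683 0.16147415 0.01457331] 0.05576548637655195 [0.56704959 0.12979057 0.01007108] [-0.67282159  2.34097814  5.51502934]
```

The gap is 55.8 mm, which matches the tin's width. Now the lift.

Request:
step_arm:
  series:
    - [[0,0,1],0,255]
    - [[0,0,2.5],0,255]
    - [[0,0,4],0,255]
    - [[0,0,5],0,255]
    - [[0,0,5],0,255]

```text
clock: 4.58
tcp_pos: [0.5285, 0.1616, 0.0658]
orientation: [-0.001, -0.035, 0.999, -0.001]
wrist_force: [-0.3, -0.2, -6.6]
finger_gap: 0.0556
```

Request:
step_arm:
  series:
    - [[0,0,0],0,255]
    - [[0,0,0],0,255]
    - [[0,0,0],0,255]
    - [[0,0,0],0,255]

```text
clock: 5.08
tcp_pos: [0.5283, 0.1615, 0.0655]
orientation: [-0.001, -0.035, 0.999, -0.001]
wrist_force: [0.5, -0.6, -6.1]
finger_gap: 0.0556
```

```bash
python3 - <<'E'
from h import *
for i in range(3):
  s=env.get_state();print(s['tcp_pos'],s['finger_gap'],s['ft_torque'],s['wrist_force'],s['clock'])
  r=snap('scene','s2.png')
a=cv2.imread('pics/s2.png');cv2.imwrite('pics/s2c.png',cv2.resize(a[100:280,260:440],None,fx=3.3,fy=3.3))
E
```

```text
[0.52829535 0.16154203 0.06548026] 0.055610774589390365 [0.01543792 0.22509103 0.01779749] [ 0.47121005 -0.59060678 -6.11108754] 5.075
[0.52837424 0.16153319 0.06552634] 0.05530839382490831 [-0.04991923  0.21771142  0.04229131] [ 0.28542087  0.1622652  -7.3369875 ] 5.125
[0.52843113 0.16156135 0.06562041] 0.05561357655216272 [-0.00593662  0.22859591 -0.0217139 ] [ 0.46905436  0.82250469 -6.02991324] 5.175
```

View pics/s2c.png

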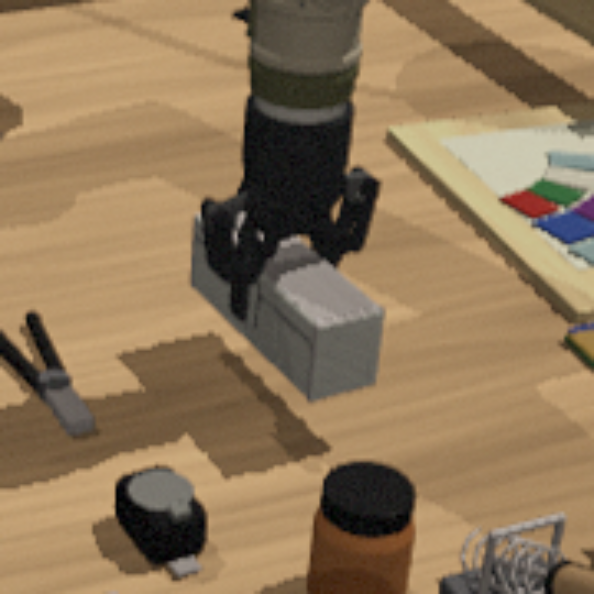

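The wrist moment My is +0.22 N m with Fz about -6.5 N, so the centre of mass lies 34 mm towards +x. The heavy end is therefore the far (+x) one. I'm setting the tin down 3 cm nearer to the robot, and will then regrip lightly near its light (-x) end.

Request:
step_arm:
  series:
    - [[-1.5,0,-0.5],0,255]
    - [[-3,0,-2],0,255]
    - [[-3,0,-3.5],0,255]
    - [[-3,0,-4.5],0,255]
    - [[-3,0,-4.8],0,255]

```text
clock: 5.85
tcp_pos: [0.4988, 0.1615, 0.0169]
orientation: [-0.001, -0.035, 0.999, -0.001]
wrist_force: [0.2, -0.5, -6.6]
finger_gap: 0.0551
```

Request:
step_arm:
  series:
    - [[0,0,-0.2],0,255]
    - [[0,0,-0.3],0,255]
    - [[0,0,-0.3],0,255]

```text
clock: 6.22
tcp_pos: [0.4996, 0.1615, 0.0146]
orientation: [-0.001, -0.034, 0.999, -0.001]
wrist_force: [0.9, 0.0, -2.8]
finger_gap: 0.0552
```

Request:
step_arm:
  series:
    - [[0,0,-0.1],0,255]
    - [[0,0,-0.1],0,200]
    - [[0,0,-0.1],0,0]
    - [[0,0,-0.1],0,0]
    - [[0,0,-0.1],0,0]

```text
clock: 6.85
tcp_pos: [0.5002, 0.1616, 0.0138]
orientation: [-0.0, -0.034, 0.999, -0.001]
wrist_force: [0.0, 0.1, 0.3]
finger_gap: 0.0853
```

Request:
step_arm:
  series:
    - [[-1,-0.1,0],0,0]
    - [[-2.5,-0.2,0],0,0]
    - [[-4,-0.3,0],0,0]
    - [[-5.5,-0.4,0],0,0]
    - [[-5.5,-0.4,0],0,0]
  newtons: 20

```text
clock: 7.48
tcp_pos: [0.4432, 0.1575, 0.0137]
orientation: [-0.001, -0.035, 0.999, -0.001]
wrist_force: [-0.3, -0.9, 0.0]
finger_gap: 0.0854
```

```bash
python3 - <<'E'
from h import *
s=env.get_state();print(s['tcp_pos'],s['finger_gap'],s['ft_torque'],s['wrist_force'])
r=snap('scene','s3.png')
a=cv2.imread('pics/s3.png');cv2.imwrite('pics/s3c.png',cv2.resize(a[90:270,240:420],None,fx=3.3,fy=3.3))
E
```

```text
[0.4432459  0.15751693 0.01369593] 0.08543243377304685 [0.01225261 0.01508292 0.00699832] [-0.26797973 -0.89855342  0.02719441]
```

View pics/s3c.png

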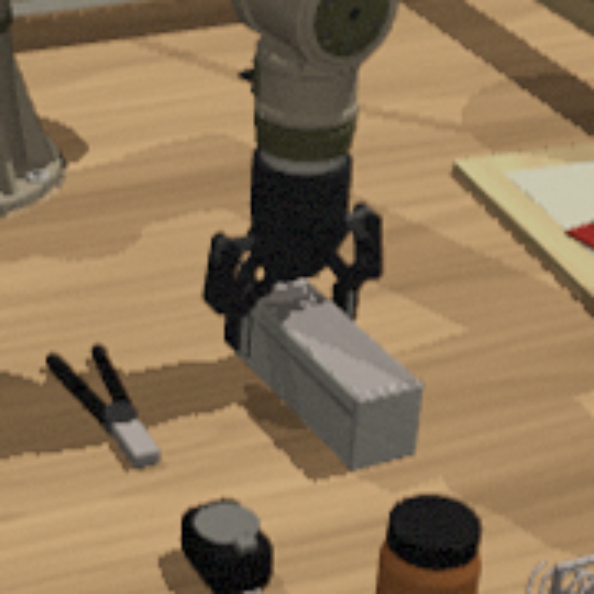

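Request:
step_arm:
  series:
    - [[0,0,0],0,255]
    - [[0,0,0],0,255]
    - [[0,0,0],0,255]
    - [[0,0,0],0,255]
    - [[0,0,0],0,255]
  newtons: 20

```text
clock: 8.15
tcp_pos: [0.4454, 0.1577, 0.0142]
orientation: [0.001, -0.035, 0.999, -0.001]
wrist_force: [1.5, -1.0, 1.7]
finger_gap: 0.0558
```

```bash
python3 - <<'E'
from h import *; import pickle
from scipy.optimize import least_squares
s=pickle.load(open('pics/s3.png.pkl','rb'))
def cor(p,z): 
    c,n=np.cos(p[2]),np.sin(p[2]); return [(p[0]+c*a-n*e,p[1]+n*a+c*e,z) for a,e in((.09,.028),(.09,-.028))]
for p in((.4975,.159,.07),(.5025,.159,.07)): print(np.round([proj(s,c) for c in cor(p,.064)],1))
st=env.get_state();print(st['tcp_pos'],st['finger_gap'],st['ft_torque'],st['wrist_force'],st['clock'])
R,ph=np.hypot(145,33),np.arctan2(33,145)
for th in range(0,95,5):
    a=ph+np.radians(th); print(th,(145-R*np.cos(a)).round(1),(R*np.sin(a)-33).round(1))
E
```

```text
[[366.6 204.8]
 [346.5 210. ]]
[[367.6 205.8]
 [347.5 211.1]]
[0.44541982 0.15767833 0.01418464] 0.05576955451259427 [-0.00041542 -0.23874405  0.02025005] [ 1.46826519 -1.03782424  1.65234262] 8.15
0 0.0 0.0
5 3.4 12.5
10 7.9 24.7
15 13.5 36.4
20 20.0 47.6
25 27.5 58.2
30 35.9 68.1
35 45.2 77.2
40 55.1 85.5
45 65.8 92.9
50 77.1 99.3
55 88.9 104.7
60 101.1 109.1
65 113.6 112.4
70 126.4 114.5
75 139.3 115.6
80 152.3 115.5
85 165.2 114.3
90 178.0 112.0
```

The light grip is on about 55 mm from the middle. Now I'm tipping the tin along the arc about its heavy bottom edge.

Request:
step_arm:
  series:
    - [[0.2,0,0.6],0,255]
    - [[0.35,0,1.25],0,255]
    - [[0.6,0,1.9],0,255]
    - [[0.8,0.1,2.5],0,255]
    - [[0.8,0.1,2.5],0,255]

```text
clock: 8.78
tcp_pos: [0.4538, 0.1587, 0.0397]
orientation: [0.001, -0.034, 0.999, -0.001]
wrist_force: [-0.4, -1.3, -2.3]
finger_gap: 0.0555
```

```bash
python3 - <<'E'
from h import *
s=env.get_state();print(s['tcp_pos'],s['finger_gap'],s['ft_torque'],s['wrist_force'])
r=snap('scene','s4.png')
a=cv2.imread('pics/s4.png');cv2.imwrite('pics/s4c.png',cv2.resize(a[90:270,240:420],None,fx=3.3,fy=3.3))
E
```

```text
[0.45383192 0.15866591 0.03971901] 0.05549454003070067 [-0.02726635  0.09830316 -0.10231507] [-0.39253166 -1.29010287 -2.27389628]
```

View pics/s4c.png

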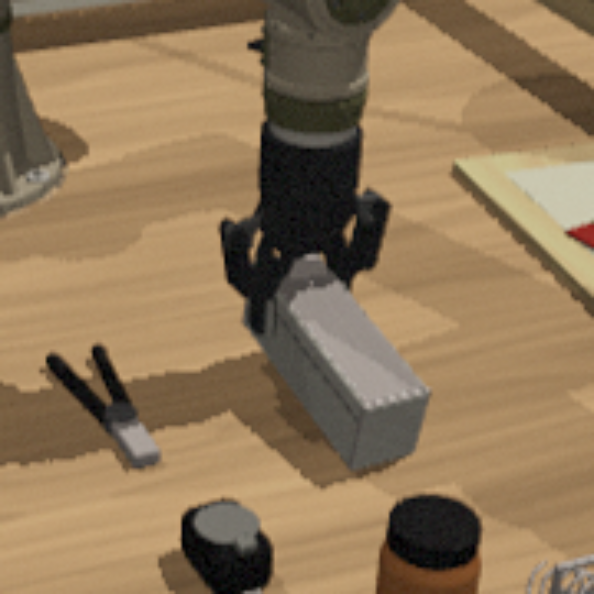

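It is turning between the pads. The gripper carries only 2.3 N, which fits the weight being at the far end. Continuing.

Request:
step_arm:
  series:
    - [[0.55,0,1.15],0,255]
    - [[1.2,0.1,2.3],0,255]
    - [[1.95,0.15,3.35],0,255]
    - [[2.8,0.2,4.35],0,255]
    - [[3.7,0.25,5.25],0,255]

```text
clock: 9.45
tcp_pos: [0.4912, 0.1612, 0.0926]
orientation: [0.001, -0.034, 0.999, -0.001]
wrist_force: [-0.1, 0.0, -6.7]
finger_gap: 0.0558
```

```bash
python3 - <<'E'
from h import *
s=env.get_state();print(s['tcp_pos'],s['finger_gap'],s['ft_torque'],s['wrist_force'])
r=snap('scene','s5.png')
a=cv2.imread('pics/s5.png');cv2.imwrite('pics/s5c.png',cv2.resize(a[90:270,240:420],None,fx=3.3,fy=3.3))
E
```

```text
[0.49124993 0.16118387 0.09261481] 0.05576916908910508 [0.00646476 0.44300004 0.04698791] [-0.10000155  0.00912657 -6.6653393 ]
```

View pics/s5c.png

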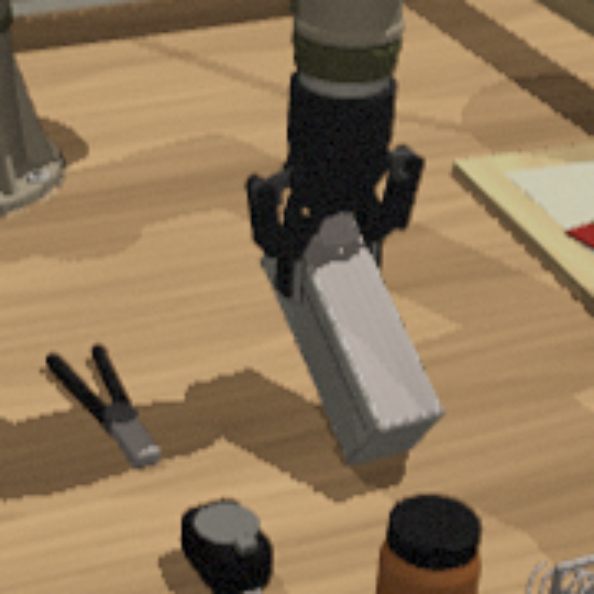

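Request:
step_arm:
  series:
    - [[0.5,0,0.2],0,255]
    - [[1,0.1,0.5],0,255]
    - [[1.5,0.1,0.85],0,255]
    - [[2,0.15,1.2],0,255]

```text
clock: 10.0
tcp_pos: [0.5136, 0.1628, 0.1059]
orientation: [0.002, -0.034, 0.999, -0.001]
wrist_force: [-0.6, -0.3, -5.9]
finger_gap: 0.0557
```

```bash
cat > look.py <<'E'
from h import *; import sys
n=sys.argv[1]
s=env.get_state();print(s['clock'],s['tcp_pos'],s['finger_gap'],s['ft_torque'].round(3),s['wrist_force'].round(2))
r=snap('scene',n+'.png')
x,y=int(sys.argv[2]),int(sys.argv[3])
a=cv2.imread('pics/'+n+'.png');cv2.imwrite('pics/'+n+'c.png',cv2.resize(a[y:y+180,x:x+180],None,fx=3.3,fy=3.3))
E
python3 look.py s6 240 90
```

```text
10.0 [0.51359259 0.16283081 0.1059344 ] 0.05565785616813918 [-0.039  0.414  0.013] [-0.59 -0.27 -5.87]
```

View pics/s6c.png

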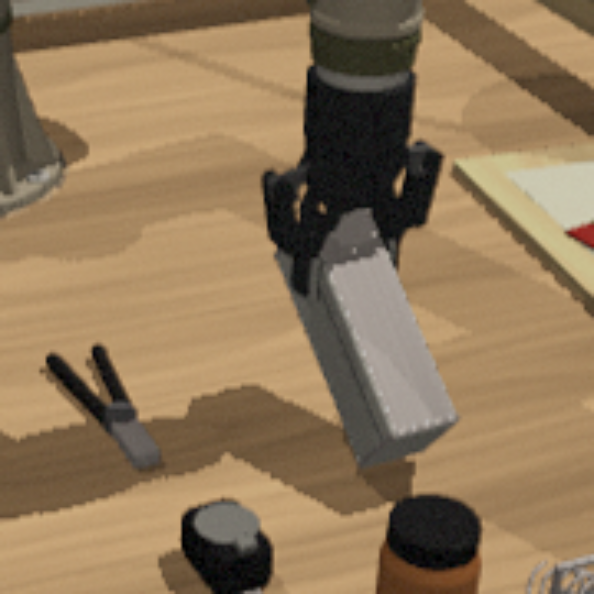

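```bash
cat > tilt.py <<'E'
from h import *; import pickle
from scipy.optimize import least_squares
def fit(n,obs,x0=240,y0=90,k=3.3,tcp=None,yaw=.07,s=.055):
    # obs: dict of (sx,sy,sz) corner -> crop px
    r=pickle.load(open('pics/%s.png.pkl'%n,'rb'))
    O=[(u/k+x0,v/k+y0) for u,v in obs.values()]
    b=np.array([1.5,2.2]) # scene bias
    def pts(p):
        th,g=p[0],tcp+np.array([0,0,.019])+np.array([p[1],0,p[2]])
        c,sn=np.cos(th),np.sin(th); ax=np.array([c*np.cos(yaw),c*np.sin(yaw),-sn]); az=np.array([sn*np.cos(yaw),sn*np.sin(yaw),c]); ay=np.array([-np.sin(yaw),np.cos(yaw),0])
        m=g+s*ax
        return m,[m+a*.09*ax+e*.028*ay+f*.032*az for a,e,f in obs], [m+a*.09*ax+f*.032*az for a in(1,-1) for f in(-1,1)]
    def f(p): return np.r_[np.ravel([np.array(proj(r,c))+b-o for c,o in zip(pts(p)[1],O)]),p[1]*300,p[2]*300]
    q=least_squares(f,[.6,0,0]); m,_,e=pts(q.x)
    print('tilt',np.degrees(q.x[0]).round(1),'shift',q.x[1:].round(4),'mid',m.round(3),'edges z: +bot,+top,-bot,-top',[(x[0].round(3),x[2].round(3)) for x in e]); print(f(q.x).round(1))
E
python3 - <<'E'
from tilt import *
fit('s5',{(1,-1,-1):(352,463),(1,-1,1):(378,430),(1,1,1):(442,411)},tcp=np.array([.4912,.1612,.0926]))
fit('s6',{(1,-1,-1):(362,467),(1,-1,1):(391,437),(1,1,1):(457,419)},tcp=np.array([.5136,.1628,.1059]))
E
```

```text
tilt 35.7 shift [-0.01    0.0045] mid [0.526 0.164 0.084] edges z: +bot,+top,-bot,-top [(np.float64(0.58), np.float64(0.006)), (np.float64(0.617), np.float64(0.058)), (np.float64(0.434), np.float64(0.11)), (np.float64(0.471), np.float64(0.162))]
[-0.8  0.3  1.3  0.5  2.1  0.7 -3.   1.3]
tilt 40.0 shift [-0.0104  0.0048] mid [0.545 0.166 0.094] edges z: +bot,+top,-bot,-top [(np.float64(0.593), np.float64(0.012)), (np.float64(0.635), np.float64(0.061)), (np.float64(0.456), np.float64(0.128)), (np.float64(0.497), np.float64(0.177))]
[-0.7 -0.2  1.5  0.9  1.9  0.8 -3.1  1.4]
```

The edge is hanging a few mm off the bench at about 40°. Pad friction holds about 0.43 N m at this grip, so I'm laying the tin back down to regrip closer to the light end and higher up, where gravity has a longer lever.

Request:
step_arm:
  series:
    - [[0,0,-0.8],0,255]
    - [[-0.8,-0.1,-1.7],0,255]
    - [[-1.7,-0.1,-2.6],0,255]
    - [[-2.6,-0.2,-3.6],0,255]
    - [[-3.4,-0.25,-4.6],0,255]

```text
clock: 10.68
tcp_pos: [0.4803, 0.1605, 0.0602]
orientation: [0.004, -0.034, 0.999, -0.0]
wrist_force: [-0.7, -0.2, 1.4]
finger_gap: 0.0559
```

Request:
step_arm:
  series:
    - [[-0.6,0,-1],0,255]
    - [[-1.1,-0.1,-2.1],0,255]
    - [[-1.5,-0.1,-3.2],0,255]
    - [[-1.8,-0.1,-4.2],0,255]

```text
clock: 11.18
tcp_pos: [0.4626, 0.1592, 0.0189]
orientation: [0.004, -0.034, 0.999, -0.001]
wrist_force: [-7.5, -4.4, 42.5]
finger_gap: 0.056
```

```bash
python3 look.py s7 240 90
```

```text
11.175 [0.46264749 0.15922026 0.0188896 ] 0.055979039765818896 [-0.711  1.413 -0.114] [-7.46 -4.42 42.54]
```

View pics/s7c.png

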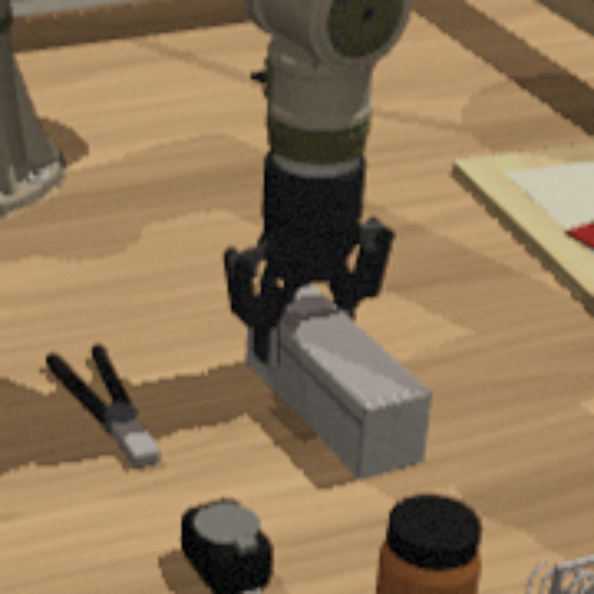

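The tin is already flat and the tool presses with 42 N, so I'm easing up before opening.

Request:
step_arm:
  series:
    - [[0,0,0.4],0,255]
    - [[0,0,0.4],0,255]

```text
clock: 11.48
tcp_pos: [0.4628, 0.1592, 0.022]
orientation: [0.005, -0.034, 0.999, -0.001]
wrist_force: [0.1, 0.1, -2.9]
finger_gap: 0.0559
```

Request:
step_arm:
  series:
    - [[0,0,0],0,0]
    - [[0,0,0],0,0]
    - [[0,0,0],0,0]
    - [[0,0,0],0,0]

```text
clock: 11.98
tcp_pos: [0.4629, 0.1592, 0.0221]
orientation: [0.005, -0.034, 0.999, -0.001]
wrist_force: [0.9, 0.5, -0.2]
finger_gap: 0.0857
```

```bash
python3 look.py s8 240 90;  python3 - <<'E'
import cv2
from h import *
snap('top','t8.png')
a=cv2.imread('pics/t8.png');cv2.imwrite('pics/t8c.png',cv2.resize(a[130:280,150:350],None,fx=4,fy=4,interpolation=cv2.INTER_CUBIC))
E
```

```text
11.975 [0.46293408 0.1592467  0.02212048] 0.08568527043973806 [0.009 0.012 0.038] [ 0.9   0.49 -0.21]
```

View pics/s8c.png

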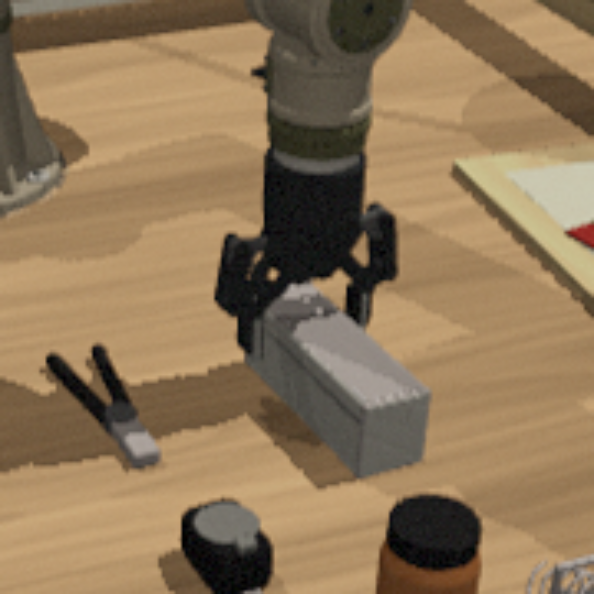

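View pics/t8c.png

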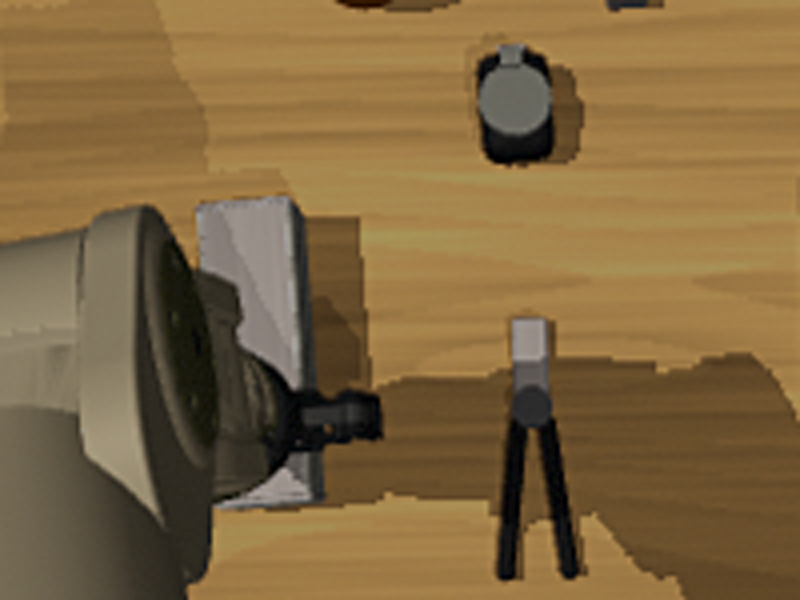

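```bash
python3 - <<'E'
from h import *; import pickle
r=pickle.load(open('pics/t8.png.pkl','rb'))
P=[ray(r,u/4+150-.4,v/4+130-.4,.064) for u,v in((291,198),(318,500),(198,205))];print(np.round(P,4)); d=P[0]-P[1];y=np.arctan2(d[1],d[0]);print(np.linalg.norm(d),y)
print('mid',(P[0]+P[1])/2+.028*np.array([-np.sin(y),np.cos(y),0]))
E
```

```text
[[0.5965 0.1383 0.064 ]
 [0.4204 0.1231 0.064 ]
 [0.5935 0.1929 0.064 ]]
0.1767562061257583 0.08590583554895863
mid [0.50603147 0.15861741 0.064     ]
```

Request:
step_arm:
  series:
    - [[-1.3,-0.1,0.3],0,0]
    - [[-2.6,-0.2,0.4],0,0]
    - [[-2.6,-0.2,0.4],0,255]
    - [[-2.6,-0.2,0.4],0,255]
    - [[-2.6,-0.2,0.4],0,255]
  newtons: 20

```text
clock: 12.7
tcp_pos: [0.4368, 0.1573, 0.0264]
orientation: [0.005, -0.034, 0.999, -0.001]
wrist_force: [-3.5, 0.3, 6.0]
finger_gap: 0.0558
```

Request:
step_arm:
  series:
    - [[0,0,0],0,255]
    - [[0,0,0],0,255]

```text
clock: 12.95
tcp_pos: [0.4368, 0.1573, 0.0264]
orientation: [0.004, -0.034, 0.999, -0.001]
wrist_force: [-2.1, 0.0, 3.7]
finger_gap: 0.0557
```

```bash
python3 look.py s9 240 90
```

```text
12.95 [0.43679872 0.15734474 0.02640489] 0.05574982371828571 [-0.072  0.379  0.013] [-2.12  0.03  3.67]
```

View pics/s9c.png

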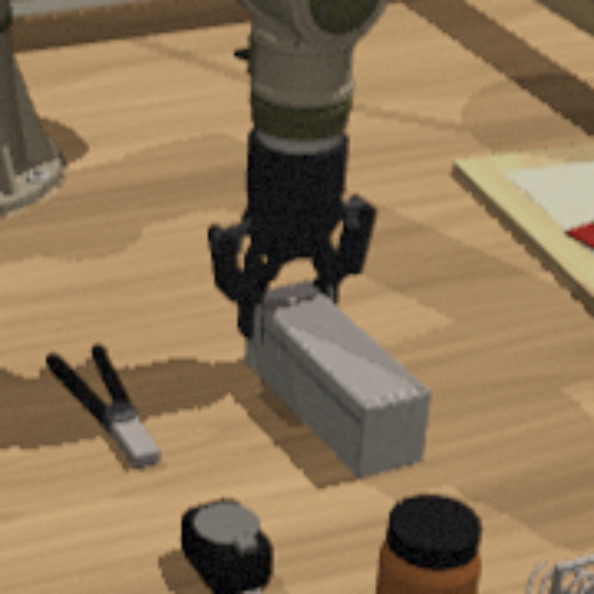

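Gripped about 72 mm from the middle and high on the side. Lifting on the arc.

Request:
step_arm:
  series:
    - [[0.3,0,1.4],0,255]
    - [[0.9,0.1,2.8],0,255]
    - [[1.7,0.1,4.2],0,255]
    - [[2.7,0.2,5.6],0,255]
    - [[3.8,0.3,6.9],0,255]

```text
clock: 13.62
tcp_pos: [0.4743, 0.16, 0.0947]
orientation: [0.003, -0.034, 0.999, -0.001]
wrist_force: [0.5, 0.4, -6.6]
finger_gap: 0.0557
```

Request:
step_arm:
  series:
    - [[1.1,0.1,1.1],0,255]
    - [[2.3,0.2,2.3],0,255]
    - [[3.6,0.2,3.5],0,255]
    - [[5,0.3,4.7],0,255]
    - [[6,0.4,6],0,255]

```text
clock: 14.25
tcp_pos: [0.5337, 0.1637, 0.1529]
orientation: [0.001, -0.034, 0.999, -0.001]
wrist_force: [-0.7, -0.5, -7.8]
finger_gap: 0.0558
```

```bash
python3 look.py s10 240 90
```

```text
14.25 [0.53372757 0.16365167 0.15292757] 0.05578023325367535 [-0.028  0.317  0.007] [-0.74 -0.53 -7.83]
```

View pics/s10c.png

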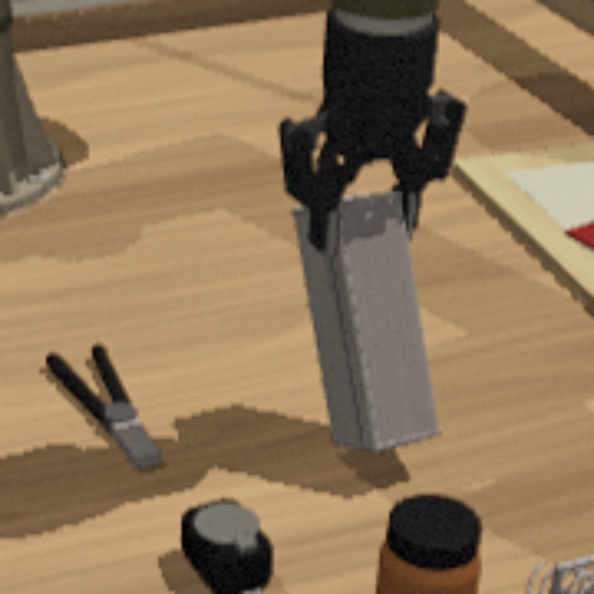

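Request:
step_arm:
  series:
    - [[0,0,4],0,255]
    - [[0,0,2],0,255]
    - [[0,0,6],0,255]
    - [[0,0,4],0,255]
    - [[0,0,8],0,255]

```text
clock: 14.92
tcp_pos: [0.5303, 0.1629, 0.2276]
orientation: [-0.005, -0.034, 0.999, -0.002]
wrist_force: [-2.7, -0.5, -7.5]
finger_gap: 0.0554
```

```bash
python3 look.py s11 240 50; python3 - <<'E'
from tilt import *
fit('s10',{(1,-1,-1):(332,440),(1,-1,1):(373,450),(1,1,1):(438,434),(-1,-1,-1):(295,211)},tcp=np.array([.5337,.1637,.1529]),s=.072)
E
```

```text
14.925 [0.53031972 0.16293561 0.22759654] 0.055386400805242854 [-0.037  0.696  0.034] [-2.65 -0.52 -7.45]
tilt 68.9 shift [-0.0093  0.0007] mid [0.55  0.166 0.105] edges z: +bot,+top,-bot,-top [(np.float64(0.553), np.float64(0.01)), (np.float64(0.612), np.float64(0.033)), (np.float64(0.488), np.float64(0.178)), (np.float64(0.548), np.float64(0.201))]
[-0.5  0.   0.6  2.   0.9  1.3  1.8 -2.7 -2.8  0.2]
```

View pics/s11c.png

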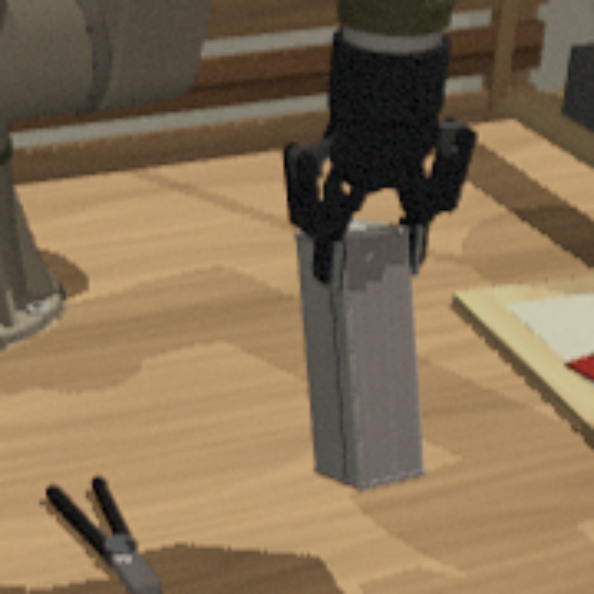

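The shake swung it to nearly vertical. I'll fit the tilt, then carry it to the tile.

```bash
python3 - <<'E'
from tilt import *
fit('s11',{(1,-1,-1):(314,470),(1,-1,1):(358,489),(1,1,1):(424,473),(-1,-1,-1):(297,230)},y0=50,tcp=np.array([.5303,.1629,.2276]),s=.072)
E
```

```text
tilt 79.2 shift [-0.0098  0.0018] mid [0.534 0.164 0.178] edges z: +bot,+top,-bot,-top [(np.float64(0.519), np.float64(0.083)), (np.float64(0.582), np.float64(0.095)), (np.float64(0.486), np.float64(0.26)), (np.float64(0.548), np.float64(0.272))]
[-0.1 -1.   0.3  1.6  0.6  1.3  2.6 -1.  -2.9  0.5]
```

Request:
step_arm:
  series:
    - [[0,0,0],0,255]
    - [[0,0,0],0,255]
    - [[0,-1,0.5],0,255]
    - [[0,-3,1],0,255]
    - [[0,-6,1.5],0,255]
  newtons: 40

```text
clock: 15.6
tcp_pos: [0.5346, 0.1023, 0.2516]
orientation: [0.002, -0.034, 0.999, -0.001]
wrist_force: [0.0, -0.9, -7.2]
finger_gap: 0.0559
```

Request:
step_arm:
  series:
    - [[0.3,-3,0],0,255]
    - [[0.6,-7,0],0,255]
    - [[1,-11,0],0,255]
    - [[1.4,-15,0],0,255]
    - [[1.8,-19,0],0,255]

```text
clock: 16.23
tcp_pos: [0.5521, -0.0905, 0.2519]
orientation: [0.002, -0.034, 0.999, -0.002]
wrist_force: [1.0, -0.0, -6.6]
finger_gap: 0.0555
```

Request:
step_arm:
  series:
    - [[0.3,-4,0],0,255]
    - [[0.6,-8,0],0,255]
    - [[0.9,-12,0],0,255]
    - [[1.2,-14.5,0],0,255]
    - [[1.2,-15.5,0],0,255]

```text
clock: 16.85
tcp_pos: [0.5637, -0.2475, 0.2517]
orientation: [0.002, -0.033, 0.999, -0.002]
wrist_force: [-0.2, 1.3, -6.0]
finger_gap: 0.0558
```

```bash
python3 look.py s12 90 90; python3 -c "
from h import *
snap('top','t12.png')
a=cv2.imread('pics/t12.png');cv2.imwrite('pics/t12c.png',cv2.resize(a[120:270,300:500],None,fx=4,fy=4,interpolation=cv2.INTER_CUBIC))"
```

```text
16.85 [ 0.56374926 -0.24753784  0.25171028] 0.055806600464312094 [0.102 0.079 0.026] [-0.22  1.35 -6.03]
```

View pics/s12c.png

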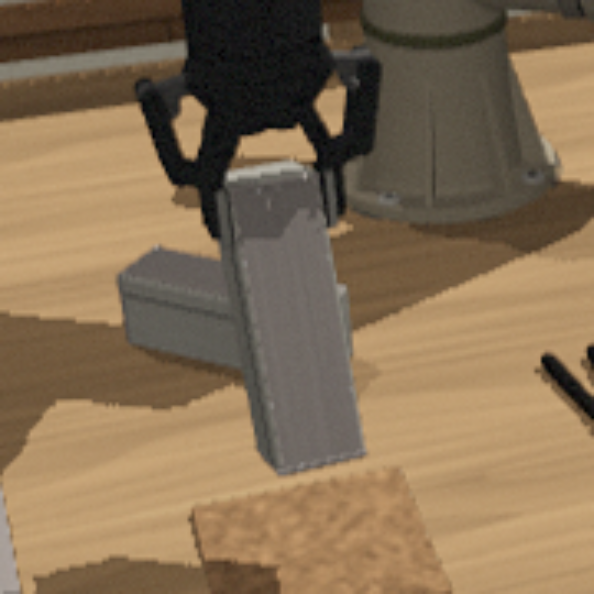

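View pics/t12c.png

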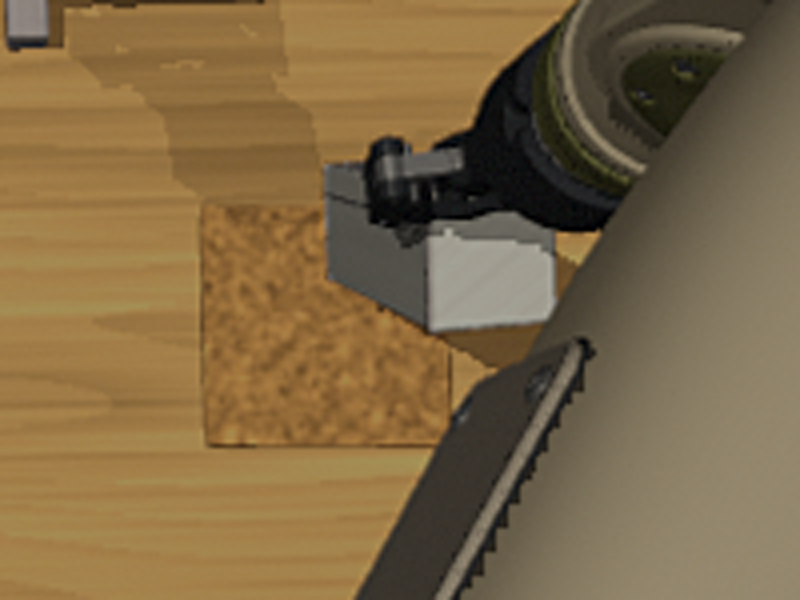

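```bash
python3 - <<'E'
from tilt import *
fit('s12',{(1,-1,1):(280,474),(1,1,1):(366,456),(-1,-1,1):(226,186),(-1,1,1):(322,177)},x0=90,tcp=np.array([.5637,-.2475,.2517]),s=.072)
E
```

```text
tilt 79.3 shift [-0.008   0.0051] mid [ 0.569 -0.247  0.205] edges z: +bot,+top,-bot,-top [(np.float64(0.554), np.float64(0.111)), (np.float64(0.617), np.float64(0.123)), (np.float64(0.521), np.float64(0.288)), (np.float64(0.584), np.float64(0.299))]
[ 0.4  0.5  1.1 -0.6  2.3  1.5  2.2 -1.1 -2.4  1.5]
```

Request:
step_arm:
  series:
    - [[-1,0.2,-2],0,255]
    - [[-2.2,0.4,-4],0,255]
    - [[-3.3,0.4,-6],0,255]
    - [[-3.3,0.4,-8],0,255]
    - [[-3.3,0.4,-9],0,255]

```text
clock: 17.58
tcp_pos: [0.5302, -0.2404, 0.1609]
orientation: [0.002, -0.034, 0.999, -0.001]
wrist_force: [-0.1, 0.3, -6.2]
finger_gap: 0.0552
```

Request:
step_arm:
  series:
    - [[0,0,-0.2],0,255]
    - [[0,0,-0.4],0,255]
    - [[0,0,-0.6],0,255]

```text
clock: 17.95
tcp_pos: [0.5308, -0.2406, 0.1556]
orientation: [0.002, -0.034, 0.999, -0.001]
wrist_force: [-0.8, 0.0, 2.9]
finger_gap: 0.0551
```

```bash
python3 look.py s13 90 120
```

```text
17.95 [ 0.53078185 -0.24058316  0.15564127] 0.055116061169204845 [ 0.129  0.054 -0.019] [-0.78  0.03  2.86]
```

View pics/s13c.png

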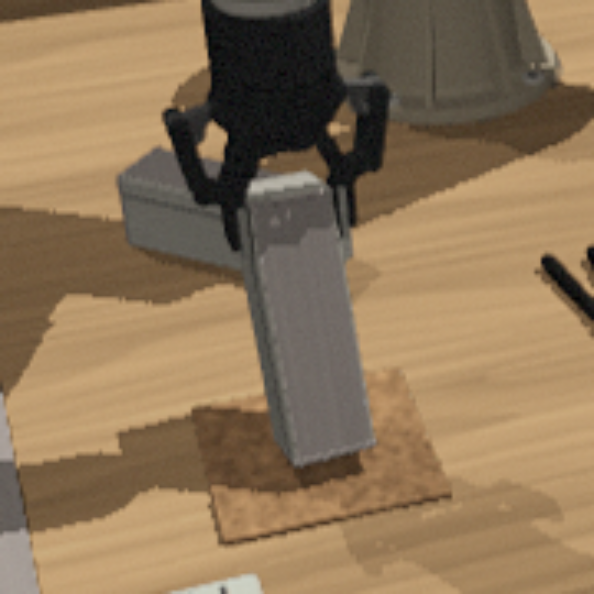

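The lower edge is on the cork and the wrist reads +2.9 N, so it is in contact. I'm going to 20 N and rolling it upright about that edge.

Request:
step_arm:
  series:
    - [[0,0,0],0,255]
    - [[0.4,0,0],0,255]
    - [[0.8,0,-0.1],0,255]
    - [[1.2,0.1,-0.15],0,255]
    - [[1.6,0.1,-0.2],0,255]
  newtons: 20

```text
clock: 18.62
tcp_pos: [0.5477, -0.24, 0.1549]
orientation: [0.003, -0.034, 0.999, -0.002]
wrist_force: [-1.9, 0.1, 6.1]
finger_gap: 0.0552
```

```bash
python3 look.py s14 90 120
```

```text
18.625 [ 0.54770473 -0.24002664  0.15493296] 0.05522709529276123 [0.181 0.822 0.029] [-1.92  0.13  6.05]
```

View pics/s14c.png

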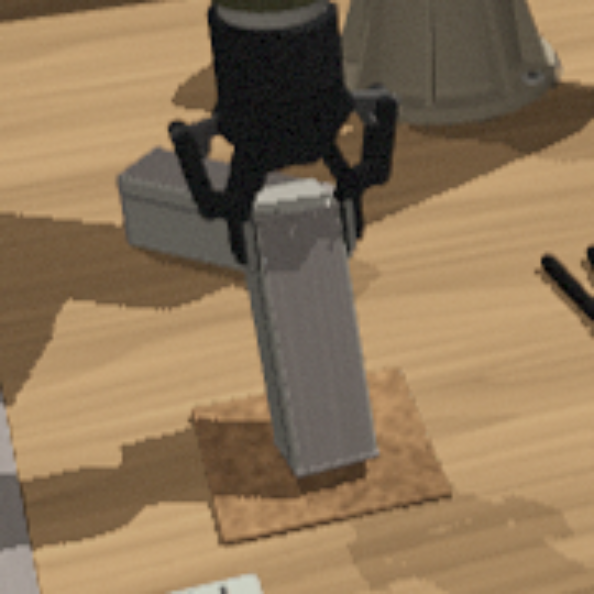

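Request:
step_arm:
  series:
    - [[0.4,0,-0.1],0,255]
    - [[0.8,0.1,-0.2],0,255]
    - [[1.2,0.1,-0.3],0,255]
    - [[1.5,0.1,-0.4],0,255]
    - [[1.5,0.1,-0.4],0,255]

```text
clock: 19.3
tcp_pos: [0.5651, -0.2391, 0.1524]
orientation: [0.005, -0.034, 0.999, -0.002]
wrist_force: [0.2, 1.3, 8.0]
finger_gap: 0.0555
```

```bash
python3 look.py s15 90 120
```

```text
19.3 [ 0.56512097 -0.23912828  0.1523639 ] 0.05554491531572849 [ 0.523  0.449 -0.042] [0.17 1.33 7.97]
```

View pics/s15c.png

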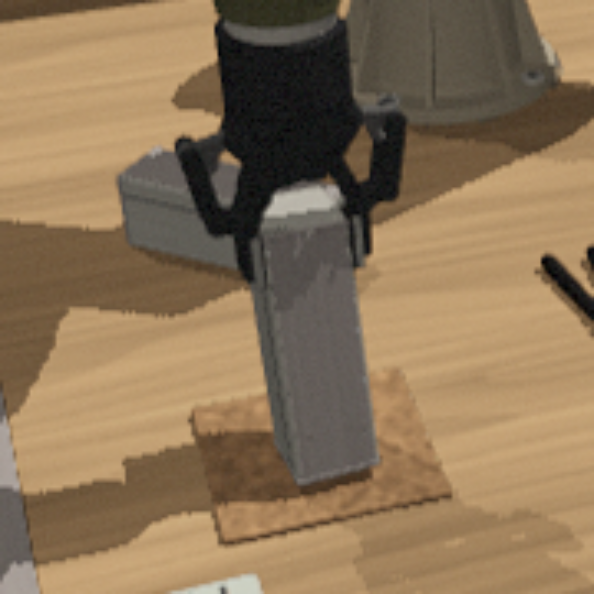

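```bash
python3 - <<'E'
from tilt import *
fit('s14',{(1,-1,1):(298,478),(1,1,1):(377,456),(-1,-1,1):(257,209),(-1,1,1):(345,199)},x0=90,y0=120,tcp=np.array([.5477,-.24,.1549]),s=.072)
fit('s15',{(1,-1,1):(299,486),(1,1,1):(379,464),(-1,-1,1):(261,225),(-1,1,1):(352,217)},x0=90,y0=120,tcp=np.array([.5651,-.2391,.1524]),s=.072)
E
```

```text
tilt 79.7 shift [-0.0091  0.009 ] mid [ 0.551 -0.239  0.112] edges z: +bot,+top,-bot,-top [(np.float64(0.536), np.float64(0.018)), (np.float64(0.599), np.float64(0.029)), (np.float64(0.504), np.float64(0.195)), (np.float64(0.567), np.float64(0.206))]
[ 1.2 -0.5  2.4 -0.6  0.6  2.5  1.  -0.2 -2.7  2.7]
tilt 84.1 shift [-0.0117  0.0107] mid [ 0.561 -0.239  0.11 ] edges z: +bot,+top,-bot,-top [(np.float64(0.538), np.float64(0.018)), (np.float64(0.602), np.float64(0.024)), (np.float64(0.52), np.float64(0.197)), (np.float64(0.583), np.float64(0.203))]
[ 1.4 -0.3  2.2 -0.5  1.7  2.8  1.4 -0.6 -3.5  3.2]
```

Request:
step_arm:
  series:
    - [[0.4,0,-0.1],0,255]
    - [[0.8,0.05,-0.2],0,255]
    - [[1.2,0.1,-0.3],0,255]
    - [[1.2,0.1,-0.4],0,255]

```text
clock: 19.85
tcp_pos: [0.5786, -0.2382, 0.1493]
orientation: [0.007, -0.034, 0.999, -0.003]
wrist_force: [0.4, 2.0, 11.3]
finger_gap: 0.0551
```

```bash
python3 look.py s16 90 120
```

```text
19.85 [ 0.57864999 -0.23819312  0.14927115] 0.05514688893954051 [ 0.787  0.655 -0.127] [ 0.43  1.99 11.26]
```

View pics/s16c.png

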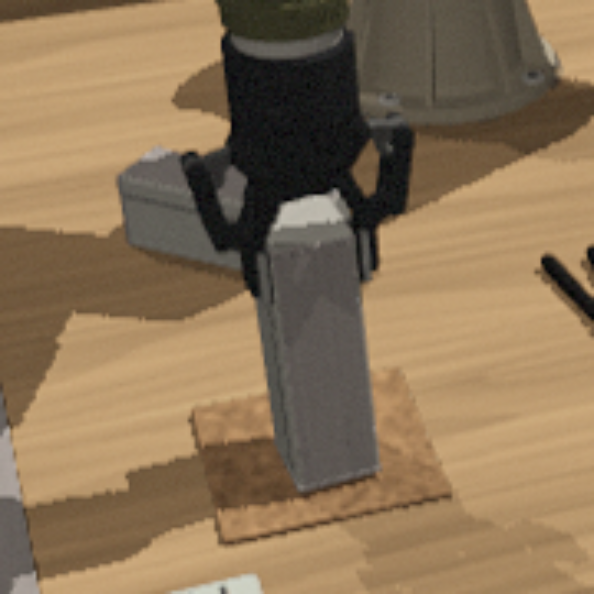

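```bash
python3 - <<'E'
from tilt import *
fit('s16',{(1,-1,1):(302,493),(1,1,1):(378,470),(-1,-1,1):(270,245),(-1,1,1):(356,235)},x0=90,y0=120,tcp=np.array([.57865,-.2382,.1493]),s=.072)
E
```

```text
tilt 88.9 shift [-0.0129  0.0109] mid [ 0.567 -0.238  0.107] edges z: +bot,+top,-bot,-top [(np.float64(0.537), np.float64(0.017)), (np.float64(0.601), np.float64(0.018)), (np.float64(0.534), np.float64(0.197)), (np.float64(0.597), np.float64(0.198))]
[ 0.6 -0.4  2.6 -0.2  1.1  2.5  2.6 -0.4 -3.9  3.3]
```

Request:
step_arm:
  series:
    - [[0.3,0,-0.1],0,255]
    - [[0.6,0,-0.2],0,255]
    - [[0.8,0.05,-0.25],0,255]
    - [[0.8,0.05,-0.25],0,255]

```text
clock: 20.4
tcp_pos: [0.5872, -0.2377, 0.1468]
orientation: [0.007, -0.035, 0.999, -0.003]
wrist_force: [-0.6, 0.9, 4.5]
finger_gap: 0.0554
```

```bash
python3 look.py s17 90 120
```

```text
20.4 [ 0.58715191 -0.23765627  0.14681631] 0.05544242114871851 [0.523 0.655 0.053] [-0.64  0.92  4.47]
```

View pics/s17c.png

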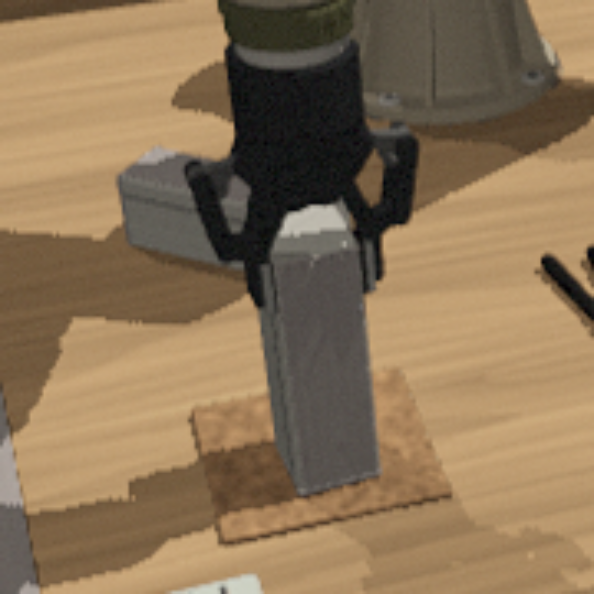

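```bash
python3 - <<'E'
from tilt import *
fit('s17',{(1,-1,1):(302,496),(1,1,1):(379,474),(-1,-1,1):(273,254),(-1,1,1):(359,245)},x0=90,y0=120,tcp=np.array([.58715,-.23766,.1468]),s=.072)
s=pickle.load(open('pics/s17.png.pkl','rb'))
a=cv2.imread('pics/s17.png');cv2.imwrite('pics/s17d.png',cv2.resize(a[180:280,140:240],None,fx=6,fy=6,interpolation=cv2.INTER_CUBIC))
r=snap('top','t17.png');a=cv2.imread('pics/t17.png');cv2.imwrite('pics/t17c.png',cv2.resize(a[130:260,320:470],None,fx=5,fy=5,interpolation=cv2.INTER_CUBIC))
E
```

```text
tilt 91.1 shift [-0.0145  0.0121] mid [ 0.571 -0.238  0.106] edges z: +bot,+top,-bot,-top [(np.float64(0.538), np.float64(0.017)), (np.float64(0.601), np.float64(0.015)), (np.float64(0.541), np.float64(0.196)), (np.float64(0.605), np.float64(0.195))]
[ 0.9 -0.2  2.5 -0.3  1.4  2.8  3.  -0.6 -4.3  3.6]
```

View pics/s17d.png

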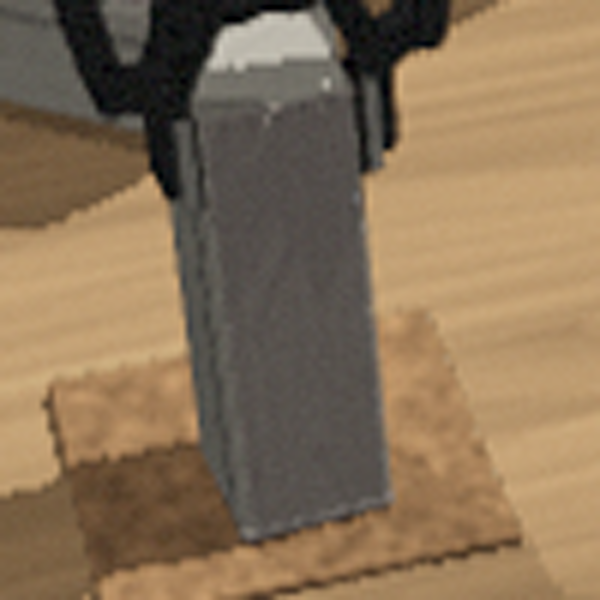

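View pics/t17c.png

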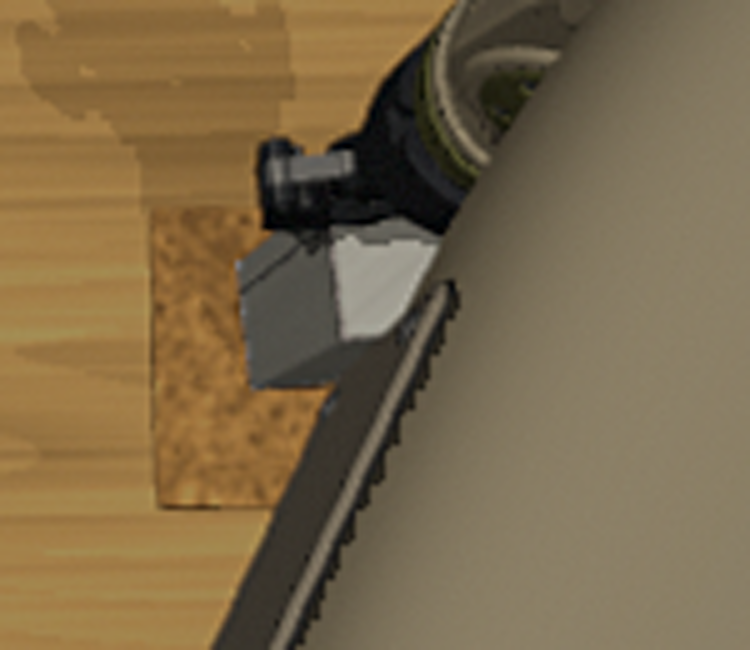

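```bash
python3 - <<'E'
from h import *; import pickle
t=pickle.load(open('pics/t17.png.pkl','rb'));s=pickle.load(open('pics/s17.png.pkl','rb'))
for u,v in((238,265),(252,386)): print('top +y side',ray(t,u/5+320-.4,v/5+130-.4,.006).round(4))
for u,v in((245,540),(390,502)): print('scene +x side',ray(s,u/6+140-.4,v/6+180-.4,.006).round(4))
for u,v in((640,345),(155,445),(95,170),(540,85)): print('tile scene',ray(s,u/7+135-.4,v/7+220-.4,.006).round(4))
E
```

```text
top +y side [ 0.5919 -0.2118  0.006 ]
top +y side [ 0.5314 -0.2159  0.006 ]
scene +x side [ 0.5973 -0.2641  0.006 ]
scene +x side [ 0.5944 -0.21    0.006 ]
tile scene [ 0.6295 -0.1712  0.006 ]
tile scene [ 0.6236 -0.3196  0.006 ]
tile scene [ 0.4801 -0.3143  0.006 ]
tile scene [ 0.4844 -0.1648  0.006 ]
```

The tin is flat on the tile, with tilt about 90°±1. Its middle is about 12 mm from the tile centre in +x and 2 mm off in y, by both views. I'm releasing it gently.

Request:
step_arm:
  series:
    - [[0,0,0],0,80]
    - [[0,0,0],0,75]
    - [[0,0,0],0,65]
    - [[0,0,0],0,40]
    - [[0,0,0],0,0]

```text
clock: 21.12
tcp_pos: [0.5871, -0.2377, 0.1468]
orientation: [0.007, -0.035, 0.999, -0.003]
wrist_force: [-0.2, -0.3, -0.3]
finger_gap: 0.085
```

```bash
python3 look.py s18 90 120
```

```text
21.125 [ 0.5871358  -0.23770539  0.14679052] 0.08498444671963107 [-0.005 -0.011 -0.003] [-0.2  -0.35 -0.26]
```

View pics/s18c.png

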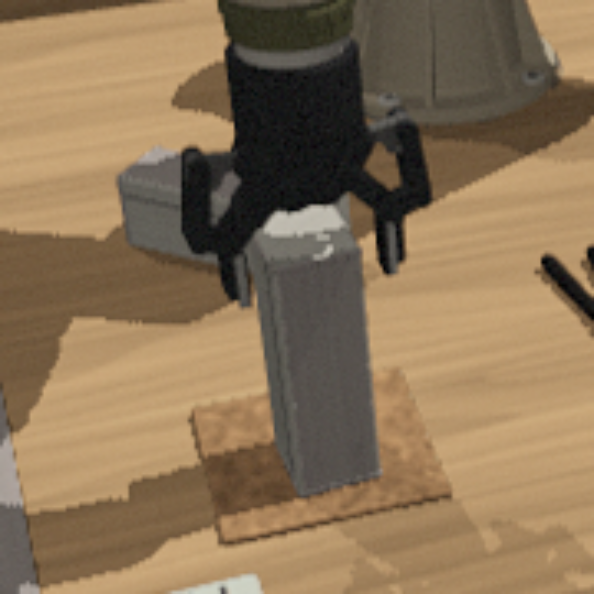

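It stands free and the wrist reads zero. Retreating straight up.

Request:
step_arm:
  series:
    - [[0,0,0.5],0,0]
    - [[0,0,1.5],0,0]
    - [[0,0,3],0,0]
    - [[0,0,5],0,0]
    - [[0,0,7.5],0,0]

```text
clock: 21.8
tcp_pos: [0.5871, -0.2377, 0.2234]
orientation: [0.007, -0.035, 0.999, -0.003]
wrist_force: [0.4, -0.7, -0.3]
finger_gap: 0.085
```

Request:
step_arm:
  series:
    - [[0,0,3],0,0]
    - [[-2,3,5],0,0]
    - [[-4,7,6],0,0]
    - [[-6,12,6],0,0]
    - [[-8,17,6],0,0]

```text
clock: 22.42
tcp_pos: [0.5067, -0.0666, 0.285]
orientation: [0.009, -0.034, 0.999, -0.003]
wrist_force: [0.8, 0.2, -0.5]
finger_gap: 0.0854
```

```bash
python3 look.py s19 90 120; python3 - <<'E'
from h import *
snap('top','t19.png')
s=cv2.imread('pics/s19.png');cv2.imwrite('pics/s19d.png',cv2.resize(s[160:290,130:250],None,fx=5,fy=4.6,interpolation=cv2.INTER_CUBIC))
E
```

```text
22.425 [ 0.50669225 -0.06655691  0.28497887] 0.08543191978485953 [-0.01  -0.045 -0.01 ] [ 0.79  0.19 -0.53]
```

View pics/s19.png

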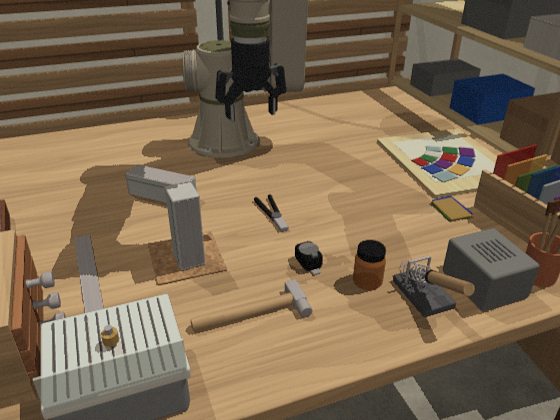

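View pics/s19d.png

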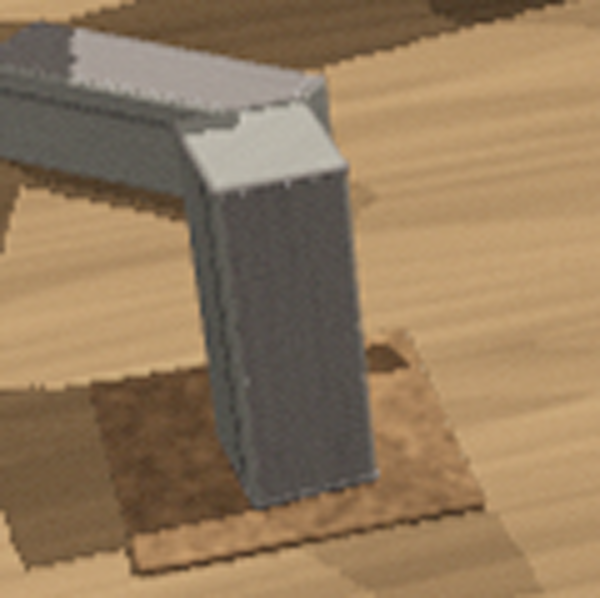

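View pics/t19.png

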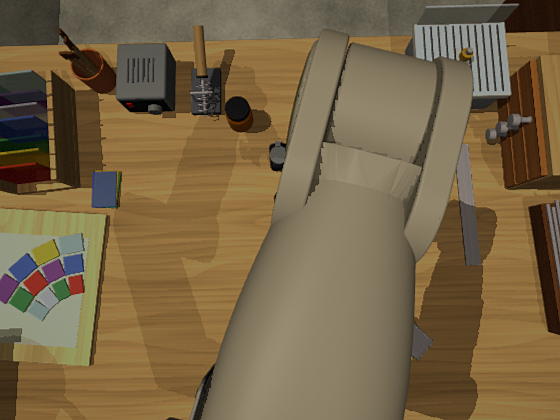

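The tin stands upright on the tile at scene (187,228) and the bystanders look unmoved. A quick fit from the scene view to verify; the arm blocks the top view, so I'm moving it aside for one check.

Request:
step_arm:
  series:
    - [[-1,5,0],0,0]
    - [[-2,10,0],0,0]
    - [[-3,15,0],0,0]
    - [[-4,20,0],0,0]
    - [[-5,25,0],0,0]

```text
clock: 23.15
tcp_pos: [0.4554, 0.1875, 0.2868]
orientation: [0.009, -0.037, 0.999, -0.002]
wrist_force: [1.2, -0.5, -0.5]
finger_gap: 0.0856
```

```bash
python3 - <<'E'
from h import *
t=snap('top','t20.png'); a=cv2.imread('pics/t20.png');cv2.imwrite('pics/t20c.png',cv2.resize(a[130:260,310:460],None,fx=5,fy=4.6,interpolation=cv2.INTER_CUBIC))
E
```

```text
(no output)
```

View pics/t20.png

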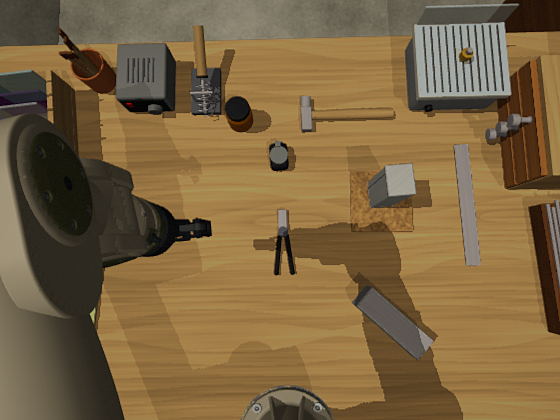

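View pics/t20c.png

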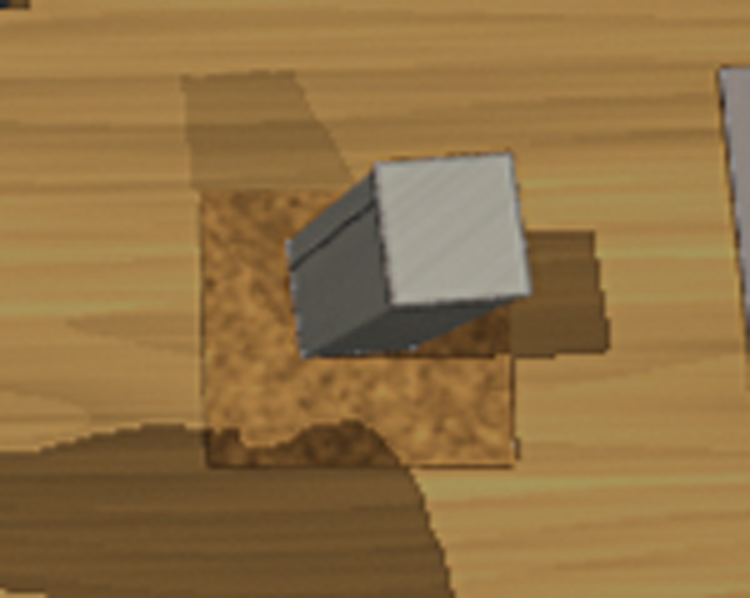

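```bash
python3 - <<'E'
from h import *; import pickle
t=pickle.load(open('pics/t20.png.pkl','rb'))
R=lambda u,v,z: ray(t,u/5+310-.4,v/4.6+130-.4,z)
top=np.array([R(*p,.186) for p in((375,165),(513,153),(530,295),(391,305))]); print(top.round(4),'top centre',top.mean(0).round(4))
b=np.array([R(288,240,.006),R(303,357,.006),R(413,348,.006)]);print(b.round(4),'base centre',((b[0]+b[2])/2).round(4))
til=np.array([R(*p,.006) for p in((201,190),(514,467),(205,467))]);print('tile',((til[0]+til[1])/2).round(4),til.round(4))
E
```

```text
[[ 0.5921 -0.2098  0.186 ]
 [ 0.5962 -0.2658  0.186 ]
 [ 0.5328 -0.2688  0.186 ]
 [ 0.5296 -0.213   0.186 ]] top centre [ 0.5627 -0.2393  0.186 ]
[[ 0.5939 -0.2119  0.006 ]
 [ 0.5304 -0.2164  0.006 ]
 [ 0.5341 -0.2704  0.006 ]] base centre [ 0.564  -0.2412  0.006 ]
tile [ 0.546 -0.243  0.006] [[ 0.6223 -0.1701  0.006 ]
 [ 0.4696 -0.3159  0.006 ]
 [ 0.4726 -0.166   0.006 ]]
```

The top face and base centres agree within about 2 mm over 180 mm of height, so the tin is upright within about 0.01 rad. The tin's middle is about 17 mm from the tile centre, inside the 30 mm limit. Handing in.

```bash
python3 -c "
from workcell import env
s=env.get_state();print(s['clock'],s['qvel'].round(3));print(env.hand_in())"
```

```text
23.2 [-0.078 -0.009 -0.018  0.011 -0.038 -0.156]
the job is handed in; nothing more can be done
None
```

The tin stands upright on its heavy end on the cork tile, let go, and I handed the job in at 23.2 s. The hand-in gives no verdict.

**What I did**
- I took the grey tin farthest to the robot's left and lifted it level at its middle. The wrist moment of about +0.22 N m put the lead in the far (+x) end.
- I gripped it lightly near the light end so that the heavy end swung down, and carried it to the tile. There I rolled it upright about its lower edge, released it and backed off.

**Last checks, after release**
- **Upright:** the top and base centres agree within about 2 mm over 180 mm of height, about 0.01 rad.
- **Position:** the middle is about 17 mm from the tile centre in +x, so inside 30 mm but not well centred. My earlier estimate, before release, was 10–13 mm.
- **Bystanders and robot:** nothing looked moved in the pictures, and the robot was clear of everything. The arm was still settling slightly at hand-in.

**What went wrong on the way**
- The first light grip, 55 mm off the middle, only let the tin tip to about 40°, so I laid it back down and regripped nearer the light end.
- While I was laying it down, the tool briefly pressed with 42 N through the tin. That is under the 80 N limit for the tin on the bench. It is above the 40 N limit for the arm or the gripper's body pressing on something. I believe that force went through the finger pads, but I did not verify it.
- The scene and top cameras disagreed by about 5 mm in x throughout.

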